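# Proof-test a snap trap before it goes under the eaves

## Robot

A 6-joint arm with a two-finger parallel gripper is mounted at the origin on the work surface. World frame = base frame: x ahead of the robot, y to its left, z up, the work surface at z = 0. Lengths are in m, angles in rad, forces in N, time in s.
With the tool pointing down it reaches from about 0.25 to 0.8 m from the base axis. Payload 8.5 kg.
Tool frame: the origin (TCP) lies between the finger pads; the fingertips stand 17 mm ahead of it and the grasp point (between the pads) lies 2 mm behind it (env.nose_length is the distance from the TCP to the fingertips, in m); z points along the fingers, y is the line along which they close (so a half turn about z gives the same grasp; the last joint's range is limited). The gripper opens to 85 mm and grips with 20 to 120 N. Pads are 22 mm wide; open, the fingers measure 114 mm over their backs; the gripper's body (76 mm by 85 mm) begins 54 mm behind the grasp point. The pads swing forward as they close: fully open they stand 13 mm farther back than shut.
Start: joints at [-1.249, 0.238, -0.013, 1.319, 0, 1.571], TCP at [0.166, -0.498, 0.248] pointing down, gripper open.
Joint ranges: [-2.66, 2.66], [-1.03, 1.9], [-1.14, 1.46], [-1.82, 2.27], [-1.45, 1.34], [-3.14, 3.14]. Speed limits (rad/s): [2.22, 2.22, 2.79, 3.14, 3.14, 3.14].

## Interface

Orientations are given as a rotation vector (axis times angle).
In Python, from workcell import env gives the robot as it stands. The module is installed in compiled form; this text tells all that it offers.
- The arm moves only by the tool move_arm, never from a script. Its argument "deltas" is a list of rows, each a list of 5 numbers: the closure, from 0 (fully open) to 1 (shut), then the shift along the tool's x, y, z in cm, then the turn about the tool's z in rad. A call has exactly 8 rows; each row is the pose to reach, as a shift and turn from the pose commanded when the call began, along the tool's axes at that moment; what a row does not reach only later rows make up. A row lasts 1/8 s, in which the tool goes at most 62.5 mm and 10.7 degrees, less where a joint would pass 70% of its speed; a pose out of reach is approached as far as the arm can. A call with a gripper value outside its range is refused whole. The fingers move at their own pace and stop on an object; "squeeze" is the grip in N (left out, the last holds). Time passes only in rows, so rows that repeat a pose let the fingers close, or fill a call up. It gives the time, the measured TCP pose, the force, the opening and the grip force at its end, in the units of the state.
- env.get_obs(): the state, without advancing time (a new reading comes with each control period).
- env.capture(name): name is "scene" or "top" or "wrist"; returns a dict with "image" (420x560x3 uint8, red, green, blue), "depth" (420x560 float32, m along the optical axis (not along the pixel's ray), 0 where there is no reading), "fx", "fy", "cx", "cy" (pixels), "k1" (the pictures are not rectified: a ray, as slopes to the right and down, at radius r is drawn at 1 + k1 r^2 times it, then the intrinsics apply), "position" and "orientation" of the camera in the world; the wrist camera has in their place "T_tool_cam" (4x4, takes a point from camera to tool coordinates, whose origin is the TCP and whose axes are the flange's). Camera axes: x right, y up, looking along -z (the intrinsics and any distortion apply to the point x, -y, -z); pixel columns grow to the right and rows downward; lengths in m; the calibration is good to about 2 mm. A picture is of the moment at which its call begins: read the wrist's pose just before it.
- env.sign_off(): hands the job in; it is judged then, once.
The state is a dict: "t": time; "joint_positions": joint angles; "dq": joint speeds; "joint_efforts": joint torques, N m; "ee_pos": TCP position; "tool_rot": TCP orientation; "force": force on the tool from outside, world axes, zero at the start; "ft_torque": the same for the moment, N m; "finger_gap": finger opening in m; "grasp_force": force on a finger pad.
Only numpy, scipy, OpenCV 4.12 (cv2) and the standard library are available. Lean on these libraries where they do the work, as an engineer would, in place of code of your own. Each camera call takes 0.05 s, during which the arm holds its last target. There are 200 camera calls.

## Task

Test the rat trap on the desk before it goes under the eaves: press its blue cocking pad down until the catch clicks, let go so that the catch alone holds the bar cocked for a moment, then press the red paddle at its side so that the jaw snaps shut. Press gently: there is a hard stop just past the click and the plastic breaks if anything is pushed harder than 22 N. Leave the other things on the desk where they are.

Things in the scene. Friction and masses are not known exactly. Their poses are not given: they have to be found in the camera images.
- trap: heavy-duty snap trap screwed to the desk, cannot move; grey base 275 x 100 x 12 mm. Origin: underside of the base, under the bar's hinge; x points to the toothed jaw, -x to the blue cocking pad, y to the side with the red paddle, z up
- trap_hinge (a point): middle of the hinge axis of the sprung bar, 58 mm above the trap origin, along its y. The bar is one rigid rocker: jaw on the +x side, tail with the blue pad on the -x side. A spring drives the jaw shut: the pad takes about 6 N at first, 8 N when down, and up to 4 N more for a while as the hook is pushed aside, easing off 0.05 to 0.15 rad before the click; the stop is rigid
- bar (a joint): angle of the bar, rad: 0 = jaw shut, tail rising 0.45 rad from level; grows as the pad goes down; 0.45 = tail level. The catch sits at a different height each time: it clicks somewhere from 0.38 to 0.58, and 0.02 to 0.03 later the bar meets a hard stop that moves with it: end the press by feel. Let go, a caught bar stays within 0.03 of the click; an uncaught one follows the finger up
- bar_pad (a point): centre of the top face of the blue cocking pad, on the bar: 120 mm from the hinge axis along the tail and 4 mm above it; 50 x 50 mm, a 6 mm lip along its outer edge; pressed from above, moving on an arc about the hinge. Its x axis points along the tail to the hinge, z is square to the pad
- trap_paddle (a point): nominal centre of the top of the red trip paddle (36 x 34 mm), a point fixed to the trap at (-80, 105, 40) mm in its frame; the real paddle is up to 7 mm higher or lower. Pressed straight down it resists with 1 to 4 N, then gives, and after 8 to 16 mm its red hook slips off the bar, which snaps to 0; at 20 mm it meets a hard stop. It springs back up
- screwdriver: bystander: orange-handled screwdriver, 190 mm long, lying; origin at the centre of its underside
- bait_jar: bystander: small jar, 56 mm across, 70 mm tall, yellow cap; origin at the centre of its underside
- mug: bystander: blue mug, 80 mm across, 95 mm tall; origin at the centre of its underside
- tape_roll: bystander: roll of clear tape standing flat, 90 mm across, 48 mm tall; origin at the centre of its underside
- torch: bystander: black and yellow torch, 145 mm long, lying; origin at the centre of its underside
- screw_tub: bystander: open green tub, 90 x 70 x 35 mm; origin at the centre of its underside
- tape_measure: bystander: yellow tape measure, 68 x 35 x 62 mm; origin at the centre of its underside

How it is judged:
By the outcome, as a careful person would: the job done as asked, in the order asked, and still so for the second after the job is handed in, with the robot touching nothing.
It also fails if it takes over 69 s, if anything falls off the work surface, if the arm or the gripper's body presses on something with over 40 N, if the wrist force passes 120 N, or if a joint passes its speed limit or range.

## Working session

There is one attempt and no reset: what is moved stays moved. The work goes in short steps, Python scripts to look and compute and a tool call to move; the robot and the scene stay as the last step left them, time stands still between calls to the robot, and variables do not carry over. Pictures are saved under pics/ and viewed, at most 10 in all, crops included, and the job is handed in when it is done.

Besides the shell and the picture viewer there is one more tool, called after ">>>" as name(argument=value, ...) on one line, values as JSON. move_arm: Moves the arm, as the interface text tells. Its arguments: {"type":"object","properties":{"deltas":{"type":"array","items":{"type":"array","items":{"type":"number"}}},"squeeze":{"type":"number"}},"required":["deltas"]}

```bash
mkdir -p pics; cat > h.py <<'E'
import numpy as np, cv2
from scipy.spatial.transform import Rotation as R
from workcell import env
def cap(name):
    o=env.get_obs(); c=env.capture(name)
    if name=="wrist":
        T=np.eye(4);T[:3,:3]=R.from_rotvec(o["tool_rot"]).as_matrix();T[:3,3]=o["ee_pos"];T=T@c["T_tool_cam"]
        c["Rm"],c["p"]=T[:3,:3],T[:3,3]
    else:
        q=np.array(c["orientation"]); c["Rm"]=q if q.shape==(3,3) else R.from_rotvec(q).as_matrix() if q.size==3 else R.from_quat(q).as_matrix(); c["p"]=np.array(c["position"])
    return c
def cloud(c):
    K=np.array([[c["fx"],0,c["cx"]],[0,c["fy"],c["cy"]],[0,0,1]],float)
    v,u=np.mgrid[:420,:560]
    n=cv2.undistortPoints(np.stack([u,v],-1).reshape(-1,1,2).astype(float),K,np.array([c["k1"],0,0,0.])).reshape(420,560,2)
    d=c["depth"]; P=np.stack([n[...,0]*d,-n[...,1]*d,-d],-1)@c["Rm"].T+c["p"]
    P[d==0]=np.nan
    return P
def save(c,f): cv2.imwrite("pics/"+f,c["image"][:,:,::-1])
E
python3 - <<'E'
from h import *
o=env.get_obs(); print({k:np.round(v,3) for k,v in o.items()}, env.nose_length)
for n in("scene","top"):
    c=cap(n); print(n,c["orientation"],c["position"],c["k1"]); save(c,n+"1.png"); np.savez(n+"1.npz",P=cloud(c),I=c["image"])
E
```

```text
{'t': np.float64(0.0), 'joint_positions': array([-1.249,  0.239, -0.014,  1.319,  0.   ,  1.571]), 'dq': array([ 0.001,  0.001,  0.002, -0.   ,  0.001,  0.002]), 'joint_efforts': array([ 3.0000e-03, -5.3878e+01,  3.4644e+01,  1.8000e-02,  0.0000e+00,
       -0.0000e+00]), 'ee_pos': array([ 0.166, -0.498,  0.248]), 'tool_rot': array([-3.1  , -0.503,  0.   ]), 'force': array([-0.077,  0.653,  0.307]), 'ft_torque': array([-0.048, -0.01 ,  0.05 ]), 'grasp_force': np.float64(0.0), 'finger_gap': np.float64(0.085)} 0.017
scene [0.7267178  0.20591128 0.51813019] [ 1.11379725 -0.86420618  1.19907493] -0.1402243306886984
top [ 0.09975308 -0.08198468 -1.58295043] [0.46140291 0.01370036 1.1725775 ] 0.025703665702399188
```

View pics/scene1.png

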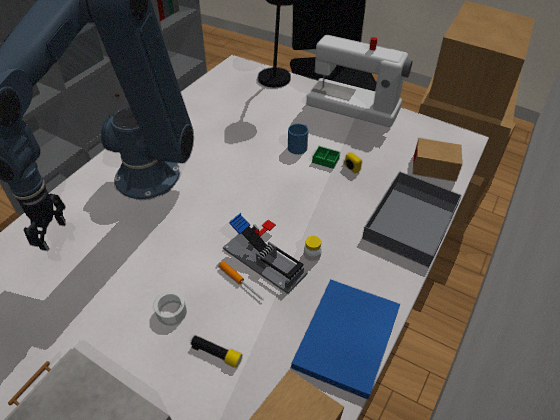

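View pics/top1.png

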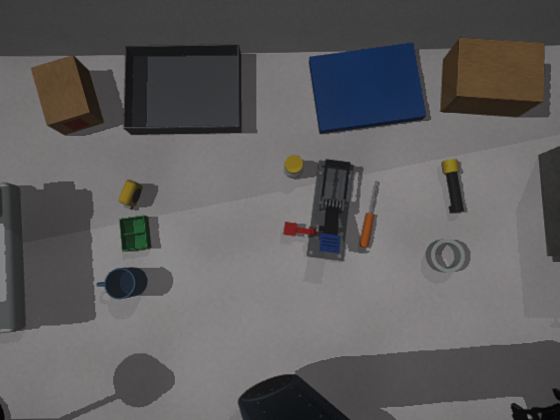

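The scene view shows the trap with its blue pad at (240,222) and red paddle at (267,227). In the top view the pad is at (330,243), the paddle at (290,229) and the base spans rows 160–258. The jar stands at (293,165) and the screwdriver at (368,225), both beside the trap and clear of the pad and paddle.

```bash
cat > fit.py <<'E'
from h import *
from scipy.optimize import least_squares
for n in("top","scene"):
    z=np.load(n+"1.npz");P=z["P"];hsv=cv2.cvtColor(z["I"],cv2.COLOR_RGB2HSV)
    H,S,V=[hsv[...,i].astype(int) for i in range(3)]
    near=(abs(P[...,0]-.45)<.25)&(abs(P[...,1]+.05)<.25)
    for nm,m in(("blue",(H>100)&(H<130)&(S>130)&(V>50)),("red",((H<5)|(H>174))&(S>170)&(V>60))):
        q=P[m&near]; print(n,nm,len(q),np.round(np.nanmedian(q,0),4),np.round(np.nanpercentile(q,[3,97],axis=0),3).tolist())
    m=near&(P[...,2]>.006)&(P[...,2]<.02)&(S<60)
    q=P[m][:,:2].astype(np.float32); 
    mm=cv2.morphologyEx(m.astype(np.uint8),cv2.MORPH_OPEN,np.ones((2,2)))
    k,l,st,_=cv2.connectedComponentsWithStats(cv2.dilate(mm,np.ones((3,3))))
    i=1+np.argmax(st[1:,4]); q=P[(l==i)&m][:,:2].astype(np.float32)
    print(n,"base",len(q),cv2.minAreaRect(q),np.median(P[(l==i)&m][:,2]))
E
python3 fit.py
```

```text
top blue 320 [ 0.5061 -0.0939  0.1136] [[0.483, -0.116, 0.102], [0.527, -0.072, 0.13]]
top red 210 [ 0.5437 -0.0062  0.0355] [[0.533, -0.056, 0.029], [0.56, 0.018, 0.068]]
top base 1763 ((0.5825461745262146, -0.10989603400230408), (0.10512514412403107, 0.2475656121969223), 81.56196594238281) 0.011492017316568237
scene blue 214 [ 0.5063 -0.0988  0.1144] [[0.486, -0.121, 0.103], [0.527, -0.075, 0.13]]
scene red 131 [ 0.5459 -0.0088  0.0362] [[0.533, -0.062, 0.03], [0.564, 0.017, 0.067]]
scene base 1341 ((0.5857933163642883, -0.10719717293977737), (0.10739781707525253, 0.24436144530773163), 81.61898803710938) 0.012128702159449167
```

```bash
cat > go.py <<'E'
import sys
from h import *
def go(tgt,yawdir):  # tgt world TCP; yawdir desired tool-x direction (world xy), mod pi
    o=env.get_obs(); M=R.from_rotvec(o["tool_rot"]).as_matrix()
    d=M.T@(np.array(tgt)-o["ee_pos"])*100
    y=M.T@np.array([*yawdir,0]); a=np.arctan2(y[1],y[0]); a=(a+np.pi/2)%np.pi-np.pi/2
    print("shift cm",np.round(d,2),"turn",round(a,3),"ee",np.round(o["ee_pos"],4),"q6",round(o["joint_positions"][5],2),"t",o["t"])
    print(np.round(M,3))
E
python3 -c "
from go import *
go([.47,-.10,.26],[.989,-.146])"
```

```text
shift cm [ 41.43 -28.12  -1.19] turn 0.468 ee [ 0.1659 -0.4977  0.2477] q6 1.57 t 0.1
[[ 0.949  0.316 -0.   ]
 [ 0.316 -0.949  0.001]
 [ 0.    -0.001 -1.   ]]
```

>>> move_arm(deltas=[[1,5,-3.4,-0.4,0.06],[1,10,-6.8,-1,0.12],[1,15,-10.2,-1.2,0.18],[1,20,-13.6,-1.2,0.24],[1,25,-17,-1.2,0.3],[1,30,-20.4,-1.2,0.36],[1,35.5,-24,-1.2,0.42],[1,41.4,-28.1,-1.2,0.468]])

```text
t: 1.1
ee_pos: [0.4633, -0.1087, 0.2602]
tool_rot: [3.133, -0.232, 0.0]
force: [0.2, -0.7, 0.1]
finger_gap: -0.0001
grasp_force: 0.0
```

```bash
python3 - <<'E'
from go import *
c=cap("wrist"); save(c,"w1.png"); np.savez("wrist1.npz",P=cloud(c),I=c["image"])
go([.47,-.10,.26],[.989,-.146])
E
sed -i 's/("top","scene")/("wrist",)/' fit.py; python3 fit.py
```

```text
shift cm [ 0.24 -0.41 -0.01] turn -0.0 ee [ 0.4671 -0.1037  0.2599] q6 3.07 t 1.15
[[ 0.989 -0.146  0.002]
 [-0.146 -0.989  0.003]
 [ 0.002 -0.003 -1.   ]]
wrist blue 3882 [ 0.5043 -0.0958  0.1145] [[0.485, -0.119, 0.104], [0.527, -0.073, 0.129]]
wrist red 2028 [ 0.5452 -0.0057  0.0356] [[0.533, -0.055, 0.032], [0.563, 0.017, 0.069]]
wrist base 4775 ((0.5403151512145996, -0.1356627345085144), (0.032586295157670975, 0.15770447254180908), 81.46868133544922) 0.011453671684506783
```

View pics/w1.png

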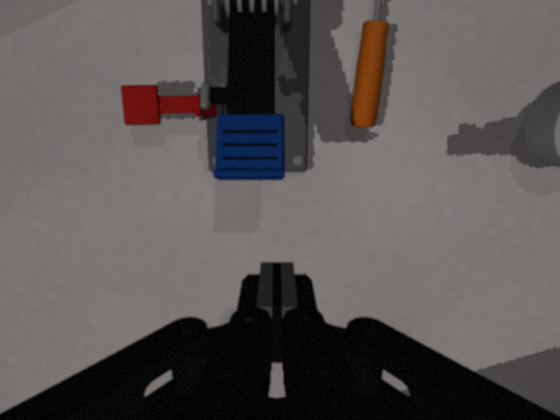

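The wrist view shows the pad at (250,146), the paddle square at (141,105) and the closed fingertips at (277,265). The screwdriver is well to the right at (368,75).

```bash
python3 - <<'E'
from go import *
P=np.load("wrist1.npz")["P"]
print("paddle",np.nanmean(P[90:121,127:157].reshape(-1,3),0))
print("pad",np.nanmean(P[116:176,220:282].reshape(-1,3),0))
x=np.array([.989,-.146]); pad=np.nanmean(P[116:176,220:282].reshape(-1,3),0)[:2]
# press point: tip centre, near pad centre mid-arc
t=pad+0*x
go([*t,.160],x)
E
```

```text
paddle [0.54760686 0.00211783 0.03597372]
pad [ 0.50591243 -0.09672199  0.11437401]
shift cm [ 3.73 -1.23 10.  ] turn -0.0 ee [ 0.4671 -0.1037  0.2599] q6 3.07 t 1.15
[[ 0.989 -0.146  0.002]
 [-0.146 -0.989  0.003]
 [ 0.002 -0.003 -1.   ]]
```

>>> move_arm(deltas=[[1,1.8,-0.5,2.5,0],[1,3.3,-0.85,5,0],[1,3.3,-0.85,8,0],[1,3.3,-0.85,10,0],[1,3.3,-0.85,11.2,0],[1,3.3,-0.85,11.6,0],[1,3.3,-0.85,11.6,0],[1,3.3,-0.85,11.6,0]])

```text
t: 2.15
ee_pos: [0.4967, -0.1071, 0.1451]
tool_rot: [3.133, -0.23, 0.002]
force: [0.4, -0.2, 2.4]
finger_gap: -0.0001
grasp_force: 1.0
```

```bash
python3 - <<'E'
from go import *
print(env.get_obs()["force"])
x=np.array([.989,-.146]); go([*(np.array([.5059,-.0967])-.002*x),.140],x)
E
```

```text
[ 0.42577979 -0.21164039  2.41093159]
shift cm [ 0.55 -1.16  0.51] turn 0.0 ee [ 0.4967 -0.1071  0.1451] q6 3.08 t 2.15
[[ 0.989 -0.146  0.001]
 [-0.146 -0.989 -0.   ]
 [ 0.001 -0.    -1.   ]]
```

>>> move_arm(deltas=[[1,0,0,-0.6,0],[1,0.3,-0.6,-0.6,0],[1,0.55,-1.15,-0.6,0],[1,0.55,-1.15,-0.6,0],[1,0.55,-1.15,-0.3,0],[1,0.55,-1.15,0,0],[1,0.55,-1.15,0.2,0],[1,0.55,-1.15,0.2,0]])

```text
t: 3.15
ee_pos: [0.5032, -0.0964, 0.1421]
tool_rot: [-3.133, 0.23, 0.001]
force: [-0.1, -0.3, 0.3]
finger_gap: 0.0001
grasp_force: 0.0
```

>>> move_arm(deltas=[[1,0,0,0.3,0],[1,0,0,0.6,0],[1,-0.05,0,1,0],[1,-0.1,0,1.4,0],[1,-0.15,0,1.8,0],[1,-0.2,0,2.2,0],[1,-0.25,0,2.5,0],[1,-0.25,0,2.5,0]])

```text
t: 4.15
ee_pos: [0.5008, -0.096, 0.1174]
tool_rot: [-3.133, 0.229, -0.0]
force: [-2.2, 0.6, 6.3]
finger_gap: 0.0001
grasp_force: 2.8
```

>>> move_arm(deltas=[[1,-0.05,0,0.4,0],[1,-0.1,0,0.8,0],[1,-0.1,0,1.2,0],[1,-0.15,0,1.5,0],[1,-0.15,0,1.8,0],[1,-0.2,0,2.1,0],[1,-0.2,0,2.4,0],[1,-0.2,0,2.4,0]])

```text
t: 5.15
ee_pos: [0.4981, -0.0956, 0.0933]
tool_rot: [-3.133, 0.229, 0.002]
force: [-4.4, -0.5, 8.1]
finger_gap: -0.0001
grasp_force: 3.6
```

>>> move_arm(deltas=[[1,-0.03,0,0.05,0],[1,-0.05,0,0.1,0],[1,-0.05,0,0.15,0],[1,-0.08,0,0.2,0],[1,-0.1,0,0.25,0],[1,-0.1,0,0.3,0],[1,-0.1,0,0.3,0],[1,-0.1,0,0.3,0]])

```text
t: 6.15
ee_pos: [0.4976, -0.0956, 0.0908]
tool_rot: [3.133, -0.23, -0.0]
force: [-4.1, -0.3, 8.9]
finger_gap: -0.0002
grasp_force: 4.4
```

>>> move_arm(deltas=[[1,-0.03,0,0.05,0],[1,-0.05,0,0.1,0],[1,-0.05,0,0.15,0],[1,-0.08,0,0.2,0],[1,-0.1,0,0.2,0],[1,-0.1,0,0.2,0],[1,-0.1,0,0.2,0],[1,-0.1,0,0.2,0]])

```text
t: 7.15
ee_pos: [0.4974, -0.0955, 0.089]
tool_rot: [3.133, -0.229, 0.002]
force: [-1.4, 0.1, 9.3]
finger_gap: -0.0
grasp_force: 4.3
```

>>> move_arm(deltas=[[1,0,0,0.05,0],[1,0,0,0.1,0],[1,0,0,0.15,0],[1,0,0,0.15,0],[1,0,0,0.15,0],[1,0,0,0.15,0],[1,0,0,0.15,0],[1,0,0,0.15,0]])

```text
t: 8.15
ee_pos: [0.4972, -0.0955, 0.0875]
tool_rot: [3.133, -0.229, 0.002]
force: [-1.8, 0.8, 9.1]
finger_gap: -0.0002
grasp_force: 4.6
```

>>> move_arm(deltas=[[1,0,0,0.05,0],[1,0,0,0.1,0],[1,0,0,0.15,0],[1,0,0,0.15,0],[1,0,0,0.15,0],[1,0,0,0.15,0],[1,0,0,0.15,0],[1,0,0,0.15,0]])

```text
t: 9.15
ee_pos: [0.4971, -0.0955, 0.0859]
tool_rot: [3.133, -0.229, 0.001]
force: [-3.2, 0.7, 10.1]
finger_gap: -0.0002
grasp_force: 4.6
```

>>> move_arm(deltas=[[1,0,0,0.05,0],[1,0,0,0.1,0],[1,-0.05,0,0.15,0],[1,-0.05,0,0.15,0],[1,-0.05,0,0.15,0],[1,-0.05,0,0.15,0],[1,-0.05,0,0.15,0],[1,-0.05,0,0.15,0]])

```text
t: 10.15
ee_pos: [0.4969, -0.0955, 0.0845]
tool_rot: [3.133, -0.229, 0.002]
force: [-1.2, 0.5, 9.5]
finger_gap: -0.0
grasp_force: 4.4
```

>>> move_arm(deltas=[[1,0,0,0.05,0],[1,0,0,0.1,0],[1,0,0,0.15,0],[1,0,0,0.15,0],[1,0,0,0.15,0],[1,0,0,0.15,0],[1,0,0,0.15,0],[1,0,0,0.15,0]])

```text
t: 11.15
ee_pos: [0.4968, -0.0955, 0.083]
tool_rot: [3.133, -0.229, 0.002]
force: [-2.0, -0.5, 9.6]
finger_gap: -0.0001
grasp_force: 4.5
```

>>> move_arm(deltas=[[1,0,0,0.05,0],[1,0,0,0.1,0],[1,0,0,0.15,0],[1,0,0,0.15,0],[1,0,0,0.15,0],[1,0,0,0.15,0],[1,0,0,0.15,0],[1,0,0,0.15,0]])

```text
t: 12.15
ee_pos: [0.4967, -0.0955, 0.0814]
tool_rot: [3.133, -0.229, 0.001]
force: [-1.7, 0.5, 8.4]
finger_gap: 0.0
grasp_force: 4.1
```

>>> move_arm(deltas=[[1,0,0,0.05,0],[1,0,0,0.1,0],[1,0,0,0.15,0],[1,0,0,0.15,0],[1,0,0,0.15,0],[1,0,0,0.15,0],[1,0,0,0.15,0],[1,0,0,0.15,0]])

```text
t: 13.15
ee_pos: [0.4967, -0.0954, 0.0798]
tool_rot: [3.133, -0.23, 0.001]
force: [-1.2, -1.0, 8.7]
finger_gap: 0.0004
grasp_force: 4.0
```

>>> move_arm(deltas=[[1,0,0,0.05,0],[1,0,0,0.1,0],[1,0,0,0.12,0],[1,0,0,0.12,0],[1,0,0,0.12,0],[1,0,0,0.12,0],[1,0,0,0.12,0],[1,0,0,0.12,0]])

```text
t: 14.15
ee_pos: [0.4966, -0.0954, 0.0786]
tool_rot: [3.133, -0.229, 0.001]
force: [-1.9, 0.3, 9.7]
finger_gap: -0.0001
grasp_force: 4.1
```

>>> move_arm(deltas=[[1,0,0,0.05,0],[1,0,0,0.1,0],[1,0,0,0.12,0],[1,0,0,0.12,0],[1,0,0,0.12,0],[1,0,0,0.12,0],[1,0,0,0.12,0],[1,0,0,0.12,0]])

```text
t: 15.15
ee_pos: [0.4966, -0.0954, 0.0774]
tool_rot: [3.133, -0.229, 0.001]
force: [-2.2, -0.5, 8.1]
finger_gap: -0.0003
grasp_force: 3.9
```

>>> move_arm(deltas=[[1,0,0,0.05,0],[1,0,0,0.1,0],[1,0,0,0.12,0],[1,0,0,0.12,0],[1,0,0,0.12,0],[1,0,0,0.12,0],[1,0,0,0.12,0],[1,0,0,0.12,0]])

```text
t: 16.15
ee_pos: [0.4966, -0.0954, 0.0763]
tool_rot: [3.133, -0.229, 0.001]
force: [-1.5, 1.1, 8.8]
finger_gap: -0.0003
grasp_force: 4.4
```

>>> move_arm(deltas=[[1,0,0,0.05,0],[1,0,0,0.1,0],[1,0,0,0.12,0],[1,0,0,0.12,0],[1,0,0,0.12,0],[1,0,0,0.12,0],[1,0,0,0.12,0],[1,0,0,0.12,0]])

```text
t: 17.15
ee_pos: [0.4966, -0.0954, 0.075]
tool_rot: [3.133, -0.23, 0.001]
force: [-3.1, -0.5, 8.7]
finger_gap: 0.0002
grasp_force: 4.2
```

>>> move_arm(deltas=[[1,0,0,0.05,0],[1,0,0,0.1,0],[1,0,0,0.12,0],[1,0,0,0.12,0],[1,0,0,0.12,0],[1,0,0,0.12,0],[1,0,0,0.12,0],[1,0,0,0.12,0]])

```text
t: 18.15
ee_pos: [0.4965, -0.0954, 0.0738]
tool_rot: [3.133, -0.23, 0.001]
force: [-2.4, -0.5, 7.6]
finger_gap: -0.0001
grasp_force: 3.9
```

>>> move_arm(deltas=[[1,0,0,0.05,0],[1,0,0,0.1,0],[1,0,0,0.12,0],[1,0,0,0.12,0],[1,0,0,0.12,0],[1,0,0,0.12,0],[1,0,0,0.12,0],[1,0,0,0.12,0]])

```text
t: 19.15
ee_pos: [0.4966, -0.0955, 0.0725]
tool_rot: [3.133, -0.23, 0.001]
force: [-1.5, 0.2, 6.0]
finger_gap: 0.0002
grasp_force: 3.5
```

>>> move_arm(deltas=[[1,0,0,0.05,0],[1,0,0,0.1,0],[1,0,0,0.1,0],[1,0,0,0.1,0],[1,0,0,0.1,0],[1,0,0,0.1,0],[1,0,0,0.1,0],[1,0,0,0.1,0]])

```text
t: 20.15
ee_pos: [0.4966, -0.0954, 0.0714]
tool_rot: [3.133, -0.229, 0.001]
force: [0.5, 0.3, 6.1]
finger_gap: 0.0001
grasp_force: 2.9
```

>>> move_arm(deltas=[[1,0,0,0.05,0],[1,0,0,0.1,0],[1,0,0,0.1,0],[1,0,0,0.1,0],[1,0,0,0.1,0],[1,0,0,0.1,0],[1,0,0,0.1,0],[1,0,0,0.1,0]])

```text
t: 21.15
ee_pos: [0.4967, -0.0954, 0.0706]
tool_rot: [-3.133, 0.229, -0.001]
force: [-1.6, -0.5, 10.0]
finger_gap: -0.0004
grasp_force: 4.2
```

>>> move_arm(deltas=[[1,0,0,0.02,0],[1,0,0,0.04,0],[1,0,0,0.04,0],[1,0,0,0.04,0],[1,0,0,0.04,0],[1,0,0,0.04,0],[1,0,0,0.04,0],[1,0,0,0.04,0]])

```text
t: 22.15
ee_pos: [0.4967, -0.0954, 0.0702]
tool_rot: [3.133, -0.229, 0.001]
force: [-2.0, 0.8, 8.2]
finger_gap: 0.0001
grasp_force: 4.2
```

>>> move_arm(deltas=[[1,0,0,0.05,0],[1,0,0,0.08,0],[1,0,0,0.08,0],[1,0,0,0.08,0],[1,0,0,0.08,0],[1,0,0,0.08,0],[1,0,0,0.08,0],[1,0,0,0.08,0]])

```text
t: 23.15
ee_pos: [0.4967, -0.0954, 0.0695]
tool_rot: [3.133, -0.229, 0.001]
force: [-1.7, 0.0, 7.7]
finger_gap: 0.0
grasp_force: 4.2
```

>>> move_arm(deltas=[[1,0,0,0.05,0],[1,0,0,0.1,0],[1,0,0,0.1,0],[1,0,0,0.1,0],[1,0,0,0.1,0],[1,0,0,0.1,0],[1,0,0,0.1,0],[1,0,0,0.1,0]])

```text
t: 24.15
ee_pos: [0.4967, -0.0954, 0.0685]
tool_rot: [3.133, -0.229, 0.002]
force: [-1.2, -0.2, 9.0]
finger_gap: -0.0002
grasp_force: 4.5
```

>>> move_arm(deltas=[[1,0,0,0.05,0],[1,0,0,0.1,0],[1,0,0,0.1,0],[1,0,0,0.1,0],[1,0,0,0.1,0],[1,0,0,0.1,0],[1,0,0,0.1,0],[1,0,0,0.1,0]])

```text
t: 25.15
ee_pos: [0.4968, -0.0954, 0.0679]
tool_rot: [3.133, -0.229, 0.002]
force: [-3.3, -0.0, 14.8]
finger_gap: 0.0004
grasp_force: 7.2
```

Clear force rise: that is the stop, just past the click. I'll let go and look.

>>> move_arm(deltas=[[1,0,0,-0.1,0],[1,0,0,-0.2,0],[1,0,0,-0.4,0],[1,0,0,-0.7,0],[1,0,0,-1.0,0],[1,0,0,-1.4,0],[1,0,0,-1.4,0],[1,0,0,-1.4,0]])

```text
t: 26.15
ee_pos: [0.4964, -0.0953, 0.0809]
tool_rot: [-3.133, 0.229, 0.0]
force: [-0.6, -0.3, 0.3]
finger_gap: -0.0001
grasp_force: 0.0
```

>>> move_arm(deltas=[[1,0,0,-3,0],[1,0,0,-6,0],[1,0.8,-2.5,-7,0],[1,1.8,-5,-7,0],[1,2.8,-8,-7,0],[1,3.6,-10.4,-7,0],[1,3.6,-10.4,-7,0],[1,3.6,-10.4,-7,0]])

```text
t: 27.15
ee_pos: [0.5433, -0.0378, 0.1504]
tool_rot: [-3.107, 0.133, 0.001]
force: [-0.8, -0.5, 0.4]
finger_gap: -0.0001
grasp_force: 0.0
```

```bash
python3 - <<'E'
from go import *
go([.5476,.0021,.060],[.989,-.146])
c=cap("scene"); cv2.imwrite("pics/s2.png",cv2.resize(c["image"][190:310,190:330,::-1],None,fx=4,fy=4))
E
```

```text
shift cm [ 0.1  -3.72  9.17] turn 0.061 ee [ 0.5433 -0.0378  0.1504] q6 3.14 t 27.15
[[ 0.996 -0.085  0.001]
 [-0.085 -0.996  0.032]
 [-0.002 -0.032 -0.999]]
```

View pics/s2.png

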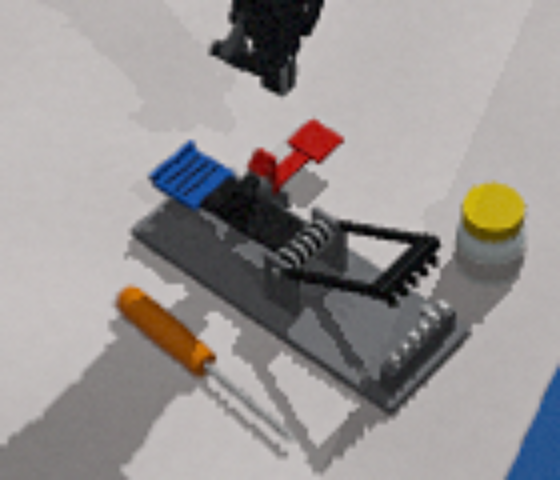

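The picture shows the bar held cocked by the catch (pad at (190,172) level, jaw open) with the arm clear of it. The paddle is at (315,140). The last joint hit its limit, so I'll turn the tool back a little before going down.

>>> move_arm(deltas=[[1,0,0,0,-0.1],[1,0,0,0,-0.2],[1,0,0,0,-0.3],[1,0,0,0,-0.4],[1,0,0,0,-0.4],[1,0,0,0,-0.4],[1,0,0,0,-0.4],[1,0,0,0,-0.4]])

```text
t: 28.2
ee_pos: [0.5437, -0.0377, 0.1509]
tool_rot: [-3.072, -0.486, -0.011]
force: [0.3, 0.6, -0.4]
finger_gap: 0.0
grasp_force: 0.0
```

```bash
python3 -c "
from go import *
go([.5476,.0021,.070],[.989,-.146])"
```

```text
shift cm [ 1.5  -3.42  8.21] turn 0.461 ee [ 0.5437 -0.0377  0.1509] q6 2.74 t 28.2
[[ 0.951  0.309  0.002]
 [ 0.309 -0.951  0.032]
 [ 0.012 -0.03  -0.999]]
```

>>> move_arm(deltas=[[1,0.7,-1.6,0,0],[1,1.5,-3.4,0,0],[1,1.5,-3.4,1.5,0],[1,1.5,-3.4,4,0],[1,1.5,-3.4,6.5,0],[1,1.5,-3.4,8,0],[1,1.5,-3.4,8.2,0],[1,1.5,-3.4,8.2,0]])

```text
t: 29.2
ee_pos: [0.5479, 0.0019, 0.0705]
tool_rot: [-3.072, -0.487, -0.011]
force: [-0.3, 0.3, 0.1]
finger_gap: 0.0
grasp_force: 0.0
```

```bash
python3 -c "
from go import *
go([.5476,.0016,.056],[.989,-.146])"
```

```text
shift cm [-0.06  0.06  1.45] turn 0.461 ee [0.5479 0.0019 0.0705] q6 2.81 t 29.2
[[ 0.951  0.31   0.002]
 [ 0.309 -0.95   0.032]
 [ 0.012 -0.03  -0.999]]
```

>>> move_arm(deltas=[[1,0,0,0.5,0],[1,0,0,1,0],[1,0,0,1.4,0],[1,0,0,1.7,0],[1,0,0,2.0,0],[1,0,0,2.3,0],[1,0,0,2.5,0],[1,0,0,2.5,0]])

```text
t: 30.2
ee_pos: [0.5475, 0.0026, 0.0449]
tool_rot: [-3.072, -0.487, -0.01]
force: [0.2, -0.1, 1.9]
finger_gap: 0.0003
grasp_force: 0.8
```

>>> move_arm(deltas=[[1,0,0,0.1,0],[1,0,0,0.2,0],[1,0,0,0.3,0],[1,0,0,0.35,0],[1,0,0,0.35,0],[1,0,0,0.35,0],[1,0,0,0.35,0],[1,0,0,0.35,0]])

```text
t: 31.2
ee_pos: [0.5477, 0.0028, 0.0417]
tool_rot: [-3.072, -0.487, -0.011]
force: [-0.5, -0.6, 1.4]
finger_gap: 0.0002
grasp_force: 0.9
```

```bash
python3 - <<'E'
from go import *
c=cap("scene");P=cloud(c);h=cv2.cvtColor(c["image"],cv2.COLOR_RGB2HSV);m=(h[...,0]>100)&(h[...,0]<130)&(h[...,1]>130)&(h[...,2]>50)&(abs(P[...,0]-.5)<.06)&(abs(P[...,1]+.1)<.06)
print(m.sum(),np.nanmedian(P[m],0),env.get_obs()["force"])
E
```

```text
208 [ 0.50521055 -0.09979491  0.11496249] [-0.64064509 -0.92149317  2.67036262]
```

Pad back at 0.115 m, so the jaw has snapped. Retracting.

>>> move_arm(deltas=[[1,0,0,-0.5,0],[1,0,0,-1.5,0],[1,0,0,-3,0],[1,0,0,-5,0],[1,0,0,-8,0],[1,0,0,-10,0],[1,0,0,-10,0],[1,0,0,-10,0]])

```text
t: 32.25
ee_pos: [0.5472, -0.0004, 0.1414]
tool_rot: [-3.071, -0.487, -0.01]
force: [0.4, -0.5, 0.4]
finger_gap: -0.0001
grasp_force: 0.0
```

```bash
python3 - <<'E'
from go import *
c=cap("scene"); cv2.imwrite("pics/s3.png",cv2.resize(c["image"][190:310,190:330,::-1],None,fx=4,fy=4))
E
```

```text
(no output)
```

View pics/s3.png

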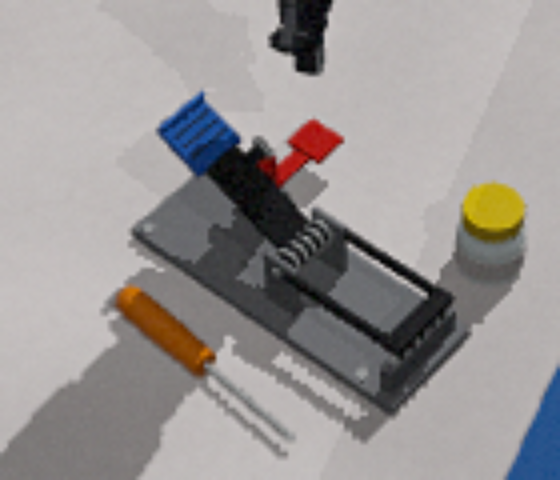

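The picture shows the jaw shut at (420,320), the pad up at (200,133), the paddle sprung back at (315,140) and the arm clear of everything.

```bash
python3 -c "
from workcell import env
print(env.sign_off())"
```

```text
the job is handed in; nothing more can be done
None
```

The trap works and the job is handed in: the catch held the bar cocked on its own, the red paddle then snapped the jaw shut, and the highest force I read was about 15 N (limit 22 N), with nothing else on the desk touched.

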